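# Find the heavy side of a tube rotator and hold it down

### The job

The drum of the small tube rotator carries an uneven load hidden inside, and the drag of its drive keeps it wherever it is left. Take the crank handle in the fingers and wind the drum slowly through at least one full turn, feeling where it is heavy; then, handle still in hand, bring the heavy side to the very bottom and finish while holding the handle there, still, so that a counterweight can be clipped on top. Leave everything else on the bench alone.

Things in the scene. Friction and masses are not known exactly. Their poses are not given: they have to be found in the camera images.
- axle (a point): Fixed point in the air in front of the rotator's crank disc: on the drum's level axle line, 160 mm above the bench, centre of the 45 mm radius circle on which handle travels. Its y axis runs along the axle, from the drum out along the handle; z up, x level. From here the grey crank disc (radius 58 mm) has its face at y = -60 mm, the upright behind it at y = -75 mm.
- rotator: The rotator: white base 210 mm (x) by 190 mm (y), 30 mm tall, standing fast; its place and yaw vary. Origin under the base's middle, axes parallel to those of axle, which lies 158 mm off along y. Two uprights (70 mm wide in x, tops at 195 mm) stand at y = +77 and -77 mm; between them, axle 160 mm up, the closed aluminium drum, radius 83 mm over its clip bars, 120 mm long.
- handle: The crank handle: white round bar, diameter 20 mm, 85 mm long along its own y axis, level, parallel to the axle and 45 mm from it; it spins freely on its own pin. Origin on its centre line, 60 mm from the crank disc's face, 30 mm from its free end: the place to grip, from above. Crank and empty drum are balanced, so any uneven pull is that of the hidden load.
- drum (a joint): Drum angle, rad, counted on through whole turns (no stops); starts within 0.8 of 0. 0: handle above the axle; pi/2: handle level with the axle on axle's +x side; pi: below. Drag 0.38 N m (8.4 N at the handle); the load adds 0.2 to 0.3 N m (4 to 7 N) at most, as its heavy side rises level with the axle, and takes off as much as it sinks level. At a stop some of the push fades.
- rack_center (a point): Bystander: white tube rack, 70 x 200 mm, 90 mm tall with its tubes; the point is its middle, 30 mm up.
- wash_bottle: Bystander: white plastic bottle, diameter 64 mm, 160 mm tall; origin under its middle.
- beaker: Bystander: small glass beaker, diameter 60 mm, 65 mm tall; origin under its middle.
- counterweight: Bystander: steel disc with a stub, diameter 48 mm, 24 mm tall, lying near the crank; origin under its middle.
- vial: Bystander: small glass vial with black cap, diameter 28 mm, 60 mm tall, standing near the crank; origin under its middle.

How it is judged:
By the outcome, as a careful person would: the job done as asked, in the order asked, and still so for the second after the job is handed in, while the arm keeps its last pose, push and grip.
It also fails if it takes over 72 s, if anything falls off the work surface, if the arm or the gripper's body presses on something with over 40 N, if the wrist force passes 120 N, or if a joint passes its speed limit or range.

### The arm

A 6-joint arm with a two-finger parallel gripper is mounted at the origin on the work surface. World frame = base frame: x ahead of the robot, y to its left, z up, the work surface at z = 0. Lengths are in mm, angles in degrees, forces in N, time in s.
With the tool pointing down it reaches from about 350 to 850 mm from the base axis. Payload 8.1 kg.
Tool frame: the origin (TCP) lies on the front face of the gripper's body, between the roots of the fingers; the fingertips stand r.finger_overhang ahead of it and the grasp point (between the pads) lies 54 mm ahead of it (r.finger_overhang is the distance from the TCP to the fingertips, in mm); y points along the fingers, z is the direction in which the jaws open and shut, and the axes are right-handed (so a half turn about y gives the same grasp; the last joint's range is limited). The gripper opens to 85 mm and grips with 20 to 120 N. Pads are 22 mm wide; open, the fingers measure 114 mm over their backs; the gripper's body (76 mm by 85 mm) begins 54 mm behind the grasp point. The pads swing forward as they close: fully open they stand 13 mm farther back than shut.
Start: joints at [-75.367, 7.471, 85.268, -0, 87.261, -4.893], TCP at [200.565, -565.491, 303.892] pointing down, gripper open.
Joint ranges: [-169.43, 169.43], [-51.17, 129.36], [1.28, 143.12], [-76.62, 256.62], [0, 156.53], [-152.29, 152.29]. Speed limits (degrees/s): [136.94, 136.94, 159.86, 180, 180, 180].

### API

Orientations are given as [roll, pitch, yaw] about the fixed x, y, z axes, in that order (R = Rz(yaw) Ry(pitch) Rx(roll)).
In Python, from bench import r gives the robot as it stands. The module is installed in compiled form; this text tells all that it offers.
- The arm moves only by the tool arm_command, never from a script. Its argument "increments" is a list of rows, each a list of 6 numbers: the shift along the tool's x, y, z in m, then the turn, a rotation vector about the tool's x, y, z in rad. In form: [[tx, ty, tz, wx, wy, wz], ...]. A call has exactly 10 rows; each row is the pose to reach, as a shift and turn from the pose commanded when the call began, along the tool's axes at that moment; what a row does not reach only later rows make up. A row lasts 1/8 s, in which the tool goes at most 62.5 mm and 10.7 degrees, less where a joint would pass 70% of its speed; a pose out of reach is approached as far as the arm can. A call with a gripper value outside its range is refused whole. "jaw" is the gripper's target within -1 to 1 (shut at 1, half-way at 0, fully open at -1), set as the call begins (left out, the last holds). The fingers move at their own pace and stop on an object; "force" is the grip in N (left out, the last holds). Time passes only in rows, so rows that repeat a pose let the fingers close, or fill a call up. It gives the time, the measured TCP pose, the force and the opening at its end, in the units of the state.
- r.sense(): the state, without advancing time (a new reading comes with each control period).
- r.snapshot(name): name is "side" or "top" or "wrist"; returns the picture (400x640x3 uint8, red, green, blue); there is no depth.
- r.camera_model(name): a dict with "intrinsics" (3x3 intrinsics, pixels), "cam_to_world" (4x4, takes a point from camera to world coordinates). Camera axes: x right, y down, z forward; pixel columns grow to the right and rows downward; lengths in mm; the calibration is good to about 2 mm. A picture is of the moment at which its call begins: read the wrist's pose just before it. camera_model takes no time and is no camera call; for the wrist camera it gives the pose at the moment of the call.
- r.hand_in(): hands the job in, once; it reports no verdict.
Trained networks look in the newest picture that a camera, given by its name, has taken for a name from the list of things; names that differ only in an ending like _2 or _b are one class to them, and where a whole thing is asked for, a point or a joint stands for the part that bears it (a point fixed in the world has none). Each returns a list of dicts, best first, with "conf" (0 to 1); they miss things now and then, are a little off and sometimes report something else, mostly with a low value. They report only what shows in the picture. A call takes as long as a camera call.
- r.trace(camera, target): "mask" (400x640 bool, what is visible of it) and "position" ([column, row] in pixels, amid what is visible of it).
- r.spot_point(camera, target): "position" ([column, row] in pixels: a listed point, or the origin of a listed thing).
The state is a dict: "time": time; "joint_pos": joint angles; "qd": joint speeds; "joint_efforts": joint torques, N m; "tool_pos": TCP position; "tcp_rot": TCP orientation; "ft_force": force on the tool from outside, world axes, zero at the start; "wrist_torque": the same for the moment, N m; "finger_gap": finger opening in mm.
Only numpy, scipy, OpenCV 4.12 (cv2) and the standard library are available. Lean on these libraries where they do the work, as an engineer would, in place of code of your own. Each camera call takes 0.05 s, during which the arm holds its last target.

## Working session

There is one attempt and no reset: what is moved stays moved. The work goes in short steps, Python scripts to look and compute and a tool call to move; the robot and the scene stay as the last step left them, time stands still between calls to the robot, and variables do not carry over. Pictures are saved under pics/ and viewed, and the job is handed in when it is done.

Besides the shell and the picture viewer there is one more tool, called after "Emit:" as name(argument=value, ...), one argument or row to a line, values as JSON. arm_command: Moves the arm, as the interface text tells. Its arguments: {"type":"object","properties":{"increments":{"type":"array","items":{"type":"array","items":{"type":"number"}}},"jaw":{"type":"number"},"force":{"type":"number"}},"required":["increments"]}

```bash
mkdir -p pics
python3 - <<'E'
from bench import r
import cv2,numpy as np
s=r.sense();print(s, r.finger_overhang)
for n in ["side","top","wrist"]:
    im=r.snapshot(n);cv2.imwrite(f"pics/a_{n}.png",im[:,:,::-1])
    c=r.camera_model(n);print(n,np.round(c["intrinsics"],1).tolist(),np.round(c["cam_to_world"],3).tolist())
    for t in ["axle","rotator","handle","counterweight","vial","beaker","wash_bottle","rack_center"]:
        d=r.spot_point(n,t);print(t,[(np.round(x["position"],1).tolist(),round(x["conf"],2)) for x in d[:2]])
E
```

```text
{'time': 0.0, 'joint_pos': array([-7.53680446e+01,  7.51646765e+00,  8.53301867e+01,  4.42052974e-04,
        8.72608385e+01, -4.89089371e+00]), 'qd': array([ 0.04631718, -0.08030902,  0.01758558, -0.01092212,  0.0690398 ,
        0.05314964]), 'joint_efforts': array([ 1.97832342e-03, -5.69405723e+01, -5.00545406e+01,  1.36505651e-04,
        1.52164930e-02, -1.18570472e-05]), 'tool_pos': array([ 200.44831874, -565.08356013,  302.82142973]), 'tcp_rot': array([-9.01070638e+01,  9.60457840e-03, -1.60477181e+02]), 'ft_force': array([0.3147987 , 0.2302053 , 0.22207465]), 'wrist_torque': array([ 0.04534428, -0.01154925,  0.01100281]), 'finger_gap': 85.77572777512547} 72.6
side [[380.9, 0.0, 321.3], [0.0, 380.9, 198.1], [0.0, 0.0, 1.0]] [[0.983, -0.089, 0.161, 425.11], [-0.183, -0.556, 0.811, -700.171], [0.018, -0.826, -0.563, 565.376], [0.0, 0.0, 0.0, 1.0]]
axle [([317.1, 155.8], 0.57)]
rotator [([316.8, 181.0], 0.55)]
handle [([301.2, 139.4], 0.67)]
counterweight [([345.1, 235.7], 0.84)]
vial [([284.3, 226.0], 0.69)]
beaker [([244.3, 319.7], 0.59)]
wash_bottle [([254.5, 386.5], 0.95)]
rack_center [([365.7, 357.5], 0.62)]
top [[511.2, 0.0, 312.5], [0.0, 511.2, 202.6], [0.0, 0.0, 1.0]] [[0.001, -0.995, 0.104, 401.179], [-1.0, 0.0, 0.012, -90.024], [-0.012, -0.104, -0.994, 1393.233], [0.0, 0.0, 0.0, 1.0]]
axle [([259.8, 192.9], 0.87)]
rotator [([210.8, 187.2], 0.57)]
handle [([252.6, 201.6], 0.57)]
counterweight [([296.1, 180.1], 0.63)]
vial [([284.5, 228.2], 0.63)]
beaker [([377.9, 263.2], 0.92)]
wash_bottle [([423.2, 260.7], 0.69)]
rack_center [([422.6, 194.7], 0.9)]
wrist [[335.2, 0.0, 319.8], [0.0, 335.2, 197.6], [0.0, 0.0, 1.0]] [[0.334, -0.909, -0.247, 261.578], [-0.942, -0.323, -0.087, -543.369], [-0.001, 0.262, -0.965, 374.65], [0.0, 0.0, 0.0, 1.0]]
axle []
rotator []
handle []
counterweight []
vial []
beaker []
wash_bottle []
rack_center []
```

View pics/a_side.png

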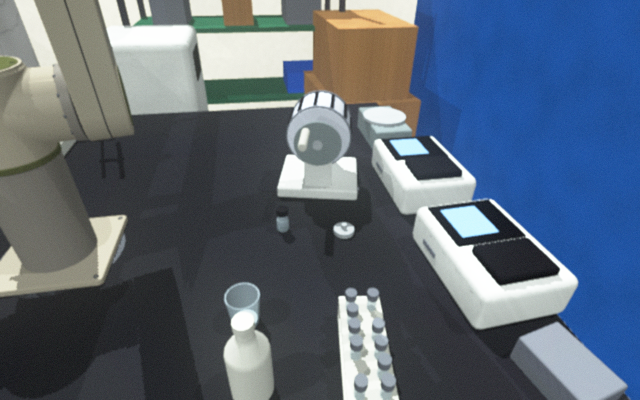

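View pics/a_top.png

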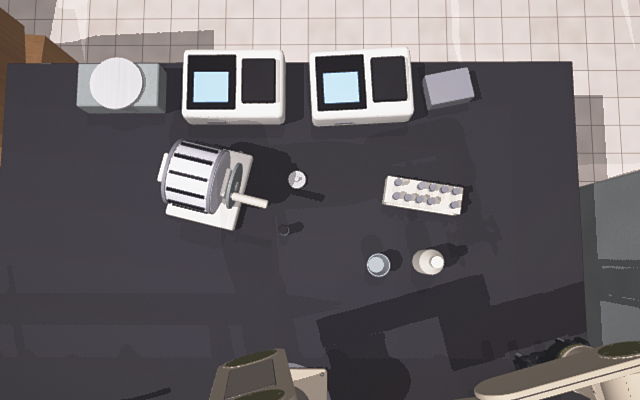

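```bash
cat > h.py <<'E'
import numpy as np
from bench import r
from scipy.spatial.transform import Rotation as Ro
def ray(n,p):
    c=r.camera_model(n);T=np.array(c["cam_to_world"]);K=np.array(c["intrinsics"])
    d=T[:3,:3]@np.linalg.inv(K)@np.array([p[0],p[1],1.]);return T[:3,3],d/np.linalg.norm(d)
def atz(n,p,z):
    o,d=ray(n,p);return o+d*(z-o[2])/d[2]
def proj(n,P):
    c=r.camera_model(n);T=np.array(c["cam_to_world"]);K=np.array(c["intrinsics"])
    q=K@(T[:3,:3].T@(np.array(P)-T[:3,3]));return q[:2]/q[2]
E
python3 - <<'E'
from h import *
P={"axle":(160,[317.1,155.8],[259.8,192.9]),"rot":(0,[316.8,181],[210.8,187.2]),"cw":(0,[345.1,235.7],[296.1,180.1]),"vial":(0,[284.3,226],[284.5,228.2]),"beaker":(0,[244.3,319.7],[377.9,263.2]),"bottle":(0,[254.5,386.5],[423.2,260.7]),"rack":(30,[365.7,357.5],[422.6,194.7])}
for k,(z,a,b) in P.items(): print(k,atz("side",a,z).round(1),atz("top",b,z).round(1))
o1,d1=ray("side",[301.2,139.4]);o2,d2=ray("top",[252.6,201.6])
A=np.stack([d1,-d2],1);t=np.linalg.lstsq(A,o2-o1,rcond=None)[0];print("handle",o1+d1*t[0],o2+d2*t[1])
E
```

```text
axle [562.6  52.2 160. ] [554.5  53.4 160. ]
rot [589.8 200.6   0. ] [590.3 207.4   0. ]
cw [612.8 -45.9   0. ] [609.8 -27.7   0. ]
vial [478.4  12.4   0. ] [477.3   3.4   0. ]
beaker [ 380.1 -243.8    0. ] [ 382.7 -249.8    0. ]
bottle [ 393.  -370.8    0. ] [ 389.6 -372.1    0. ]
rack [ 565.9 -371.4   30. ] [ 565.5 -368.2   30. ]
handle [528.78441268  65.98159165 196.4026855 ] [529.27488494  65.9377524  196.44946946]
```

The side view shows the rotator crank near (300,139) and the vial at (283,220). The counterweight is at (344,230), and the beaker, bottle and rack are in front. The top view shows the handle running from (233,195) to (266,205), with the axle line yawed about 12°. Next I move to a viewing pose above the handle.

Emit:
arm_command(
  increments=[
    [-0.046,-0.006,-0.037,0,-0.092,0],
    [-0.092,-0.012,-0.074,0,-0.184,0],
    [-0.138,-0.018,-0.111,0,-0.276,0],
    [-0.185,-0.024,-0.148,0,-0.368,0],
    [-0.231,-0.03,-0.185,0,-0.46,0],
    [-0.277,-0.036,-0.222,0,-0.551,0],
    [-0.323,-0.042,-0.26,0,-0.643,0],
    [-0.369,-0.048,-0.297,0,-0.735,0],
    [-0.416,-0.054,-0.334,0,-0.827,0],
    [-0.462,-0.057,-0.371,0,-0.919,0],
  ],
  jaw=-1,
)

```text
time: 2.6
tool_pos: [512.9, -59.6, 361.7]
tcp_rot: [-89.9, 0.0, -107.6]
ft_force: [0.4, -0.9, 0.7]
finger_gap: 85.6
```

```bash
cat >> h.py <<'E'
def toward(P,yaw,rpy_roll=-90):
    s=r.sense();R0=Ro.from_euler('xyz',s["tcp_rot"],degrees=True)
    d=R0.inv().apply(np.array(P)-s["tool_pos"])/1000
    w=(R0.inv()*Ro.from_euler('xyz',[-90,0,yaw],degrees=True)).as_rotvec()
    print("t",s["time"],"pos",s["tool_pos"].round(1),s["tcp_rot"].round(2),"inc",d.round(4),w.round(4),"F",s["ft_force"].round(1))
E
python3 - <<'E'
from h import *
toward([546,-6,360],-102)
E
```

```text
t 2.6 pos [512.9 -59.6 361.7] [ -89.92    0.   -107.64] inc [-0.0611  0.0017  0.0153] [-0.0015 -0.0984  0.0001] F [ 0.4 -0.9  0.7]
```

Run:
```python
from h import *
import cv2
im=r.snapshot("wrist");cv2.imwrite("pics/b_wrist.png",im[:,:,::-1])
for t in ["handle","axle"]:
    d=r.spot_point("wrist",t);print(t,[(np.round(x["position"],1).tolist(),round(x["conf"],2)) for x in d[:2]])
m=r.trace("wrist","handle")
if m: cv2.imwrite("pics/b_mask.png",m[0]["mask"].astype(np.uint8)*255);print(m[0]["position"],m[0]["conf"])
np.save("cam_b.npy",np.array(r.camera_model("wrist")["cam_to_world"]))
```

```text
handle [([289.6, 14.8], 0.65)]
axle []
[290.1, 33.1] 0.87
```

View pics/b_wrist.png

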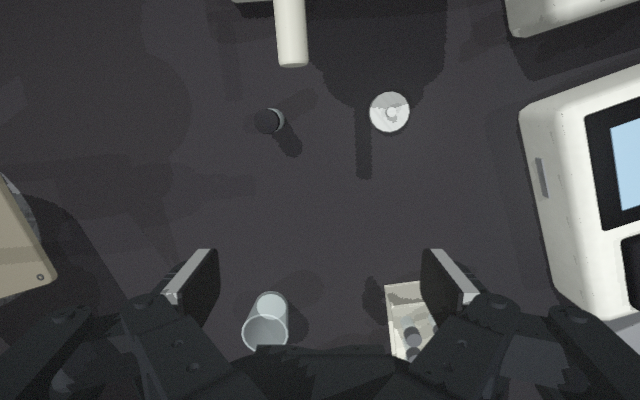

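The wrist view shows the handle's free end at (293,65), extending up out of the frame. The vial is at (268,120) and the counterweight at (390,112). I'll move toward the drum for a full view.

Emit:
arm_command(
  increments=[
    [-0.03,0,0.004,0,-0.02,0],
    [-0.06,0,0.008,0,-0.04,0],
    [-0.09,0,0.012,0,-0.06,0],
    [-0.1,0,0.015,0,-0.08,0],
    [-0.1,0,0.015,0,-0.098,0],
    [-0.1,0,0.015,0,-0.098,0],
    [-0.1,0,0.015,0,-0.098,0],
    [-0.1,0,0.015,0,-0.098,0],
    [-0.1,0,0.015,0,-0.098,0],
    [-0.1,0,0.015,0,-0.098,0],
  ],
)

```text
time: 4.05
tool_pos: [556.9, 29.2, 360.9]
tcp_rot: [-90.0, 0.0, -102.2]
ft_force: [-0.4, -0.3, 0.3]
finger_gap: 85.5
```

Run:
```python
from h import *
import cv2
np.save("cam_c.npy",np.array(r.camera_model("wrist")["cam_to_world"]))
im=r.snapshot("wrist");cv2.imwrite("pics/c_wrist.png",im[:,:,::-1])
for t in ["handle","axle","rotator"]:
    d=r.spot_point("wrist",t);print(t,[(np.round(x["position"],1).tolist(),round(x["conf"],2)) for x in d[:2]])
    if t=="handle" and d: p=d[0]["position"]
m=r.trace("wrist","handle")
if m:
    np.save("mask_c.npy",m[0]["mask"])
for n in ["top","side"]:
    im=r.snapshot(n);cv2.imwrite(f"pics/c_{n}.png",im[:,:,::-1])
    m=r.trace(n,"handle")
    if m: np.save(f"mask_{n}.npy",m[0]["mask"]);print(n,m[0]["position"],m[0]["conf"])
s=r.sense();print(s["time"],s["tool_pos"],s["tcp_rot"])
```

```text
handle [([275.4, 163.0], 0.58)]
axle []
rotator []
top [239.6, 197.3] 0.55
side [304.7, 140.2] 0.56
4.5 [556.88061663  29.22402854 360.87245654] [-9.00004576e+01 -2.13859206e-04 -1.02200980e+02]
```

View pics/c_wrist.png

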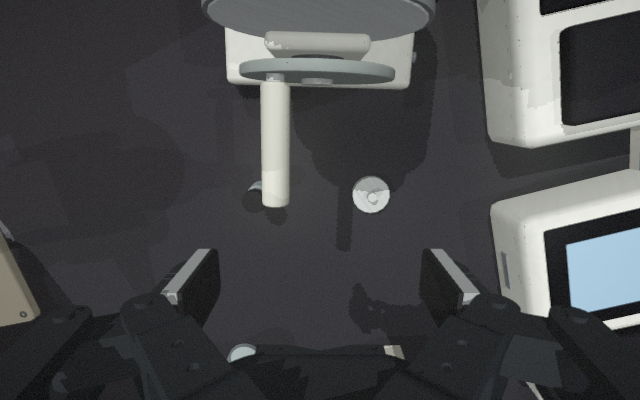

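The wrist view now shows the whole handle, columns 262–290 and rows 80–207. The disc spans columns 239–396 and the base's front edge is near row 85. I'll zoom in to take features for a fit.

Run:
```python
import cv2,numpy as np
im=cv2.imread("pics/c_wrist.png")
m=np.load("mask_c.npy");ys,xs=np.nonzero(m);print(xs.min(),xs.max(),ys.min(),ys.max())
for y in range(ys.min(),ys.max()+1,12): 
    c=np.nonzero(m[y])[0];print(y,c.min(),c.max())
cr=im[0:220,200:440];cv2.imwrite("pics/c_zoom.png",cv2.resize(cr,None,fx=2.7,fy=2.7,interpolation=cv2.INTER_CUBIC))
```

```text
260 289 81 206
81 265 280
93 260 289
105 260 289
117 261 289
129 261 288
141 261 288
153 261 288
165 261 288
177 262 288
189 262 288
201 263 288
```

View pics/c_zoom.png

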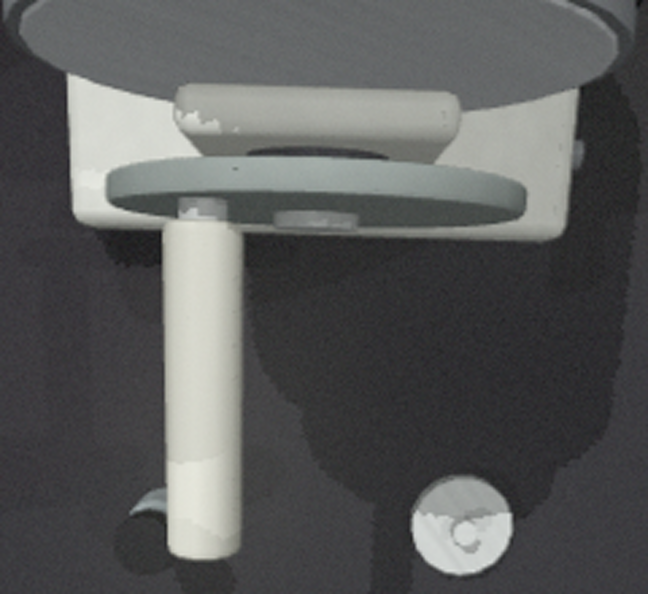

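```bash
cat > fit.py <<'E'
from h import *
from scipy.optimize import least_squares
K=np.array(r.camera_model("wrist")["intrinsics"]);T=np.load("cam_c.npy")
def pj(P):
    q=(K@(T[:3,:3].T@(P-T[:3,3]).T)).T;return q[:,:2]/q[:,2:]
a=np.linspace(0,2*np.pi,181)
m=np.load("mask_c.npy")
def model(p):
    x,y,yaw,th=p
    ux=np.array([-np.sin(yaw+np.pi*0),0,0])
    yd=np.array([np.cos(yaw),np.sin(yaw),0]);xd=np.array([yd[1],-yd[0],0]);zd=np.array([0,0,1.])
    A=np.array([x,y,160.])
    L=lambda X,Y,Z:A+np.outer(X,xd)+np.outer(Y,yd)+np.outer(Z,zd)
    o=[]
    d=pj(L(58*np.sin(a),-60+0*a,58*np.cos(a)));o+=[d[:,0].min()-239.6,d[:,0].max()-394.8]
    hx,hz=45*np.sin(th),45*np.cos(th)
    e=pj(L(hx+10*np.sin(a),30+0*a,hz+10*np.cos(a)));o+=[e[:,1].max()-206.7]
    b=pj(L(hx+10*np.sin(a),-55+0*a,hz+10*np.cos(a)))
    # hull edges
    for i,s in ((np.argmin,0),(np.argmax,1)):
        p0=b[i(b[:,0])];p1=e[i(e[:,0])]
        for row in (93,117,141,165,189):
            c=np.nonzero(m[row])[0];t=(c.min()-0.0) if s==0 else c.max()+1.0
            o.append(p0[0]+(row+.5-p0[1])/(p1[1]-p0[1])*(p1[0]-p0[0])-t)
    q=pj(L(np.array([-35,-35,35.,35]),np.array([-100.]*4)+25,np.array([35.]*4)))
    B=pj(L(np.array([-105,105.]),np.array([-63.,-63]),np.array([-130.,-130])))
    cols=sorted(B[:,0]);o+=[(cols[0]-226.7)*.5,(cols[1]-411)*.5]
    # front edge rows (bottom z=-160)
    G=pj(L(np.array([-95,95.]),np.array([-63.,-63]),np.array([-160.,-160])));G=G[np.argsort(G[:,0])]
    return np.array(o),G,L,hx,hz
s=least_squares(lambda p:model(p)[0],[558,53,np.radians(-102),0.7],x_scale=[1,1,.01,.01])
o,G,L,hx,hz=model(s.x);print(s.x,np.degrees(s.x[2]),"\n",o.round(1),"\nfront edge",G.round(1))
H=L(np.array([hx]),np.array([0.]),np.array([hz]))[0];print("handle",H,proj("top",H),proj("side",H))
A=s.x[:2];print(proj("top",[*A,160]),proj("side",[*A,160]))
E
python3 fit.py
```

```text
[557.5985132   56.68780361  -1.81580173   0.67131045] -104.0377753456197 
 [ 0.2  0.1  0.   0.1 -0.6 -0.2  0.1 -0.6  0.  -0.2  0.6  0.4  0.2 -0.4
 -0.3] 
front edge [[240.8  83.8]
 [396.   89. ]]
handle [530.4438554   63.47723946 195.23532489] [253.71351494 201.16184422] [302.10655731 140.32003904]
[258.47378487 191.62224633] [314.57431792 155.02531354]
```

The fit agrees with the other views. Axle is at (557.6, 56.7), the y-direction is −104.0°, and θ is 0.67. The handle origin is at (530.4, 63.5, 195.2). I'll grip 10 mm outward of the origin.

Run:
```python
from h import *
toward([528,53.8,310],-104.0)
toward([528,53.8,249],-104.0)
```

```text
t 4.5 pos [556.9  29.2 360.9] [ -90.    -0.  -102.2] inc [-0.0179  0.0509 -0.0334] [0.     0.0314 0.    ] F [-0.6  0.9  0.5]
t 4.5 pos [556.9  29.2 360.9] [ -90.    -0.  -102.2] inc [-0.0179  0.1119 -0.0334] [0.     0.0314 0.    ] F [-0.6  0.9  0.5]
```

Emit:
arm_command(
  increments=[
    [-0.006,0.012,-0.011,0,0.01,0],
    [-0.012,0.025,-0.022,0,0.02,0],
    [-0.018,0.04,-0.0335,0,0.0314,0],
    [-0.018,0.055,-0.0335,0,0.0314,0],
    [-0.018,0.07,-0.0335,0,0.0314,0],
    [-0.018,0.085,-0.0335,0,0.0314,0],
    [-0.018,0.1,-0.0335,0,0.0314,0],
    [-0.018,0.11,-0.0335,0,0.0314,0],
    [-0.018,0.112,-0.0335,0,0.0314,0],
    [-0.018,0.112,-0.0335,0,0.0314,0],
  ],
)

```text
time: 5.75
tool_pos: [528.1, 53.9, 249.2]
tcp_rot: [-90.0, 0.0, -104.0]
ft_force: [-0.5, -0.2, 0.8]
finger_gap: 85.6
```

Run:
```python
from h import *
import cv2
toward([528,53.8,249],-104.0)
im=r.snapshot("wrist");cv2.imwrite("pics/d_wrist.png",im[:,:,::-1])
```

```text
t 5.75 pos [528.1  53.9 249.2] [-8.998e+01  1.000e-02 -1.040e+02] inc [ 0.0001  0.0002 -0.0001] [-0.0004 -0.0001 -0.0001] F [-0.5 -0.2  0.8]
```

View pics/d_wrist.png

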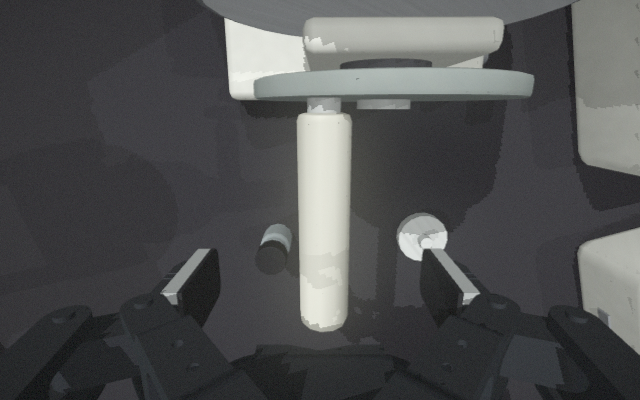

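The handle is centred between the open pads at column about 323. I'll close on it.

Emit:
arm_command(
  increments=[
    [0,0,0,0,0,0],
    [0,0,0,0,0,0],
    [0,0,0,0,0,0],
    [0,0,0,0,0,0],
    [0,0,0,0,0,0],
    [0,0,0,0,0,0],
    [0,0,0,0,0,0],
    [0,0,0,0,0,0],
    [0,0,0,0,0,0],
    [0,0,0,0,0,0],
  ],
  jaw=1,
  force=60,
)

```text
time: 7.05
tool_pos: [528.3, 53.8, 249.0]
tcp_rot: [-89.9, 0.0, -104.0]
ft_force: [6.1, -0.9, -3.5]
finger_gap: 18.2
```

Run:
```python
from h import *
toward([528,53.8,249],-104.0)
print(r.sense())
```

```text
t 7.05 pos [528.3  53.8 249. ] [ -89.95    0.   -104.01] inc [ 0.     -0.     -0.0003] [-0.0009 -0.0002 -0.0001] F [ 6.1 -0.9 -3.5]
{'time': 7.05, 'joint_pos': array([ 2.83226029e-01, -1.41107817e+00,  1.00251105e+02, -9.12722835e-03,
        8.11081978e+01,  1.42940520e+01]), 'qd': array([ 0.06253005, -0.00200079,  0.07597443, -0.08803057, -0.00915985,
       -0.06111506]), 'joint_efforts': array([ 7.78144095e-01, -4.86478400e+01, -4.80268157e+01,  3.49441683e-01,
        1.81089453e+00,  1.98748894e-02]), 'tool_pos': array([528.27531756,  53.76604283, 248.9755249 ]), 'tcp_rot': array([-8.99476011e+01,  4.04358312e-03, -1.04009417e+02]), 'ft_force': array([ 6.14542415, -0.91679028, -3.48750029]), 'wrist_torque': array([-0.14380489, -0.79814317, -0.01857335]), 'finger_gap': 18.18674890065969}
```

```bash
cat > rows.py <<'E'
import numpy as np,json,sys
def rows(t0,t1,n=10,R=45.0):
    a=np.radians(np.linspace(t0,t1,n+1));
    return [[0,round(-R/1000*(np.cos(x)-np.cos(a[0])),4),round(-R/1000*(np.sin(x)-np.sin(a[0])),4),0,0,0] for x in a[1:]]
if __name__=="__main__":
    for k in range(8):
        t=38.5+22.5*k;print(t,json.dumps(rows(t,t+22.5)).replace("-0.0,","0,"))
E
python3 rows.py
```

```text
38.5 [[0, 0.0011, -0.0014, 0, 0, 0], [0, 0.0023, -0.0027, 0, 0, 0], [0, 0.0035, -0.0039, 0, 0, 0], [0, 0.0048, -0.0052, 0, 0, 0], [0, 0.0061, -0.0063, 0, 0, 0], [0, 0.0075, -0.0074, 0, 0, 0], [0, 0.0089, -0.0085, 0, 0, 0], [0, 0.0104, -0.0095, 0, 0, 0], [0, 0.0119, -0.0105, 0, 0, 0], [0, 0.0134, -0.0113, 0, 0, 0]]
61.0 [[0, 0.0016, -0.0008, 0, 0, 0], [0, 0.0032, -0.0016, 0, 0, 0], [0, 0.0048, -0.0023, 0, 0, 0], [0, 0.0064, -0.0029, 0, 0, 0], [0, 0.0081, -0.0035, 0, 0, 0], [0, 0.0098, -0.004, 0, 0, 0], [0, 0.0115, -0.0044, 0, 0, 0], [0, 0.0132, -0.0048, 0, 0, 0], [0, 0.015, -0.0051, 0, 0, 0], [0, 0.0167, -0.0054, 0, 0, 0]]
83.5 [[0, 0.0018, -0.0002, 0, 0, 0], [0, 0.0035, -0.0003, 0, 0, 0], [0, 0.0053, -0.0003, 0, 0, 0], [0, 0.0071, -0.0002, 0, 0, 0], [0, 0.0088, -0.0001, 0, 0, 0], [0, 0.0106, 0.0, 0, 0, 0], [0, 0.0123, 0.0003, 0, 0, 0], [0, 0.0141, 0.0006, 0, 0, 0], [0, 0.0158, 0.001, 0, 0, 0], [0, 0.0175, 0.0015, 0, 0, 0]]
106.0 [[0, 0.0017, 0.0005, 0, 0, 0], [0, 0.0034, 0.0011, 0, 0, 0], [0, 0.005, 0.0018, 0, 0, 0], [0, 0.0066, 0.0025, 0, 0, 0], [0, 0.0082, 0.0033, 0, 0, 0], [0, 0.0
[... 667 characters left out ...]
.0048, 0.0132, 0, 0, 0], [0, 0.0051, 0.015, 0, 0, 0], [0, 0.0054, 0.0167, 0, 0, 0]]
173.5 [[0, 0.0002, 0.0018, 0, 0, 0], [0, 0.0003, 0.0035, 0, 0, 0], [0, 0.0003, 0.0053, 0, 0, 0], [0, 0.0002, 0.0071, 0, 0, 0], [0, 0.0001, 0.0088, 0, 0, 0], [0, 0, 0.0106, 0, 0, 0], [0, -0.0003, 0.0123, 0, 0, 0], [0, -0.0006, 0.0141, 0, 0, 0], [0, -0.001, 0.0158, 0, 0, 0], [0, -0.0015, 0.0175, 0, 0, 0]]
196.0 [[0, -0.0005, 0.0017, 0, 0, 0], [0, -0.0011, 0.0034, 0, 0, 0], [0, -0.0018, 0.005, 0, 0, 0], [0, -0.0025, 0.0066, 0, 0, 0], [0, -0.0033, 0.0082, 0, 0, 0], [0, -0.0041, 0.0098, 0, 0, 0], [0, -0.005, 0.0113, 0, 0, 0], [0, -0.006, 0.0128, 0, 0, 0], [0, -0.007, 0.0142, 0, 0, 0], [0, -0.008, 0.0156, 0, 0, 0]]
```

Emit:
arm_command(
  increments=[
    [0,0.0011,-0.0014,0,0,0],
    [0,0.0023,-0.0027,0,0,0],
    [0,0.0035,-0.0039,0,0,0],
    [0,0.0048,-0.0052,0,0,0],
    [0,0.0061,-0.0063,0,0,0],
    [0,0.0075,-0.0074,0,0,0],
    [0,0.0089,-0.0085,0,0,0],
    [0,0.0104,-0.0095,0,0,0],
    [0,0.0119,-0.0105,0,0,0],
    [0,0.0134,-0.0113,0,0,0],
  ],
)

```text
time: 8.3
tool_pos: [518.2, 56.3, 236.8]
tcp_rot: [-89.8, 0.0, -104.0]
ft_force: [6.4, -3.2, 1.7]
finger_gap: 18.0
```

Run:
```python
from h import *
print(r.sense())
```

```text
{'time': 8.3, 'joint_pos': array([ 5.80164087e-01, -2.53642412e+00,  1.02652449e+02, -3.50358247e-02,
        7.96740907e+01,  1.46018415e+01]), 'qd': array([ 0.17499519, -0.4099693 ,  1.71637101, -0.03057284, -1.25479161,
        0.27911565]), 'joint_efforts': array([ 1.49614871e+00, -4.43952799e+01, -4.46298909e+01,  8.09790529e-01,
        2.08578363e+00,  2.14640179e-02]), 'tool_pos': array([518.17015294,  56.27388518, 236.7977065 ]), 'tcp_rot': array([-8.97882013e+01,  1.95342107e-02, -1.04015424e+02]), 'ft_force': array([ 6.38775594, -3.22523996,  1.70529794]), 'wrist_torque': array([-0.35736659, -0.91288521,  0.02501938]), 'finger_gap': 18.01498445408797}
```

Emit:
arm_command(
  increments=[
    [0,0.0016,-0.0008,0,0,0],
    [0,0.0032,-0.0016,0,0,0],
    [0,0.0048,-0.0023,0,0,0],
    [0,0.0064,-0.0029,0,0,0],
    [0,0.0081,-0.0035,0,0,0],
    [0,0.0098,-0.004,0,0,0],
    [0,0.0115,-0.0044,0,0,0],
    [0,0.0132,-0.0048,0,0,0],
    [0,0.015,-0.0051,0,0,0],
    [0,0.0167,-0.0054,0,0,0],
  ],
)

```text
time: 9.55
tool_pos: [512.7, 57.6, 220.1]
tcp_rot: [-89.8, 0.0, -104.0]
ft_force: [5.2, -2.3, 5.7]
finger_gap: 18.4
```

Emit:
arm_command(
  increments=[
    [0,0.0018,-0.0002,0,0,0],
    [0,0.0035,-0.0003,0,0,0],
    [0,0.0053,-0.0003,0,0,0],
    [0,0.0071,-0.0002,0,0,0],
    [0,0.0088,-0.0001,0,0,0],
    [0,0.0106,0.0,0,0,0],
    [0,0.0123,0.0003,0,0,0],
    [0,0.0141,0.0006,0,0,0],
    [0,0.0158,0.001,0,0,0],
    [0,0.0175,0.0015,0,0,0],
  ],
)

```text
time: 10.8
tool_pos: [513.8, 57.4, 202.7]
tcp_rot: [-89.9, 0.0, -104.0]
ft_force: [0.7, -2.9, 8.2]
finger_gap: 18.3
```

Emit:
arm_command(
  increments=[
    [0,0.0017,0.0005,0,0,0],
    [0,0.0034,0.0011,0,0,0],
    [0,0.005,0.0018,0,0,0],
    [0,0.0066,0.0025,0,0,0],
    [0,0.0082,0.0033,0,0,0],
    [0,0.0098,0.0041,0,0,0],
    [0,0.0113,0.005,0,0,0],
    [0,0.0128,0.006,0,0,0],
    [0,0.0142,0.007,0,0,0],
    [0,0.0156,0.008,0,0,0],
  ],
)

```text
time: 12.05
tool_pos: [521.2, 55.6, 187.1]
tcp_rot: [-90.0, -0.0, -104.0]
ft_force: [-2.6, -1.8, 12.0]
finger_gap: 18.3
```

Emit:
arm_command(
  increments=[
    [0,0.0014,0.0011,0,0,0],
    [0,0.0027,0.0023,0,0,0],
    [0,0.0039,0.0035,0,0,0],
    [0,0.0052,0.0048,0,0,0],
    [0,0.0063,0.0061,0,0,0],
    [0,0.0074,0.0075,0,0,0],
    [0,0.0085,0.0089,0,0,0],
    [0,0.0095,0.0104,0,0,0],
    [0,0.0105,0.0119,0,0,0],
    [0,0.0113,0.0134,0,0,0],
  ],
)

```text
time: 13.3
tool_pos: [533.6, 52.5, 175.6]
tcp_rot: [-90.1, -0.0, -104.0]
ft_force: [-6.9, -0.6, 13.6]
finger_gap: 18.1
```

Emit:
arm_command(
  increments=[
    [0,0.0008,0.0016,0,0,0],
    [0,0.0016,0.0032,0,0,0],
    [0,0.0023,0.0048,0,0,0],
    [0,0.0029,0.0064,0,0,0],
    [0,0.0035,0.0081,0,0,0],
    [0,0.004,0.0098,0,0,0],
    [0,0.0044,0.0115,0,0,0],
    [0,0.0048,0.0132,0,0,0],
    [0,0.0051,0.015,0,0,0],
    [0,0.0054,0.0167,0,0,0],
  ],
)

```text
time: 14.55
tool_pos: [548.8, 48.8, 169.8]
tcp_rot: [-90.2, -0.0, -104.0]
ft_force: [-9.9, 0.6, 14.8]
finger_gap: 18.1
```

Emit:
arm_command(
  increments=[
    [0,0.0002,0.0018,0,0,0],
    [0,0.0003,0.0035,0,0,0],
    [0,0.0003,0.0053,0,0,0],
    [0,0.0002,0.0071,0,0,0],
    [0,0.0001,0.0088,0,0,0],
    [0,0,0.0106,0,0,0],
    [0,-0.0003,0.0123,0,0,0],
    [0,-0.0006,0.0141,0,0,0],
    [0,-0.001,0.0158,0,0,0],
    [0,-0.0015,0.0175,0,0,0],
  ],
)

```text
time: 15.8
tool_pos: [564.1, 45.0, 169.7]
tcp_rot: [-90.5, -0.0, -104.0]
ft_force: [-14.1, 1.8, 10.8]
finger_gap: 18.1
```

Emit:
arm_command(
  increments=[
    [0,-0.0005,0.0017,0,0,0],
    [0,-0.0011,0.0034,0,0,0],
    [0,-0.0018,0.005,0,0,0],
    [0,-0.0025,0.0066,0,0,0],
    [0,-0.0033,0.0082,0,0,0],
    [0,-0.0041,0.0098,0,0,0],
    [0,-0.005,0.0113,0,0,0],
    [0,-0.006,0.0128,0,0,0],
    [0,-0.007,0.0142,0,0,0],
    [0,-0.008,0.0156,0,0,0],
  ],
)

```text
time: 17.05
tool_pos: [577.5, 41.6, 174.6]
tcp_rot: [-90.8, -0.1, -104.0]
ft_force: [-11.4, 4.2, -5.3]
finger_gap: 18.6
```

Run:
```python
from h import *
import cv2
im=r.snapshot("side");cv2.imwrite("pics/e_side.png",im[80:260,180:460,::-1])
im=r.snapshot("wrist");cv2.imwrite("pics/e_wrist.png",im[:,:,::-1])
print(r.sense()["ft_force"],r.sense()["wrist_torque"])
```

```text
[-10.52829645   3.924318    -4.81251784] [0.64519688 1.74499085 0.0756766 ]
```

View pics/e_side.png

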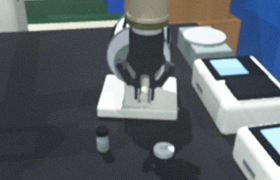

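View pics/e_wrist.png

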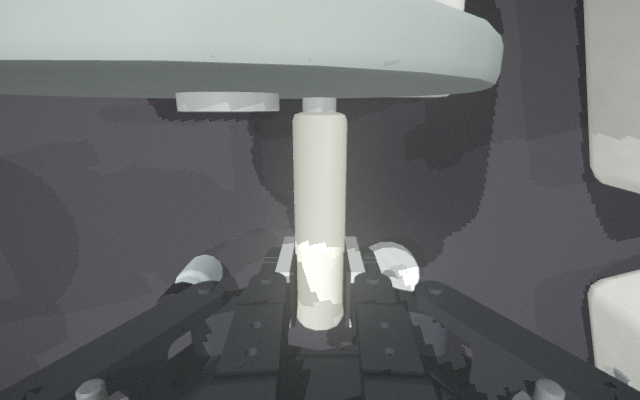

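The side and wrist views show the handle firmly gripped at image centre (320,240), with the axle hub at about (228,102), above and to its left. The crank is following, so I'll keep winding.

Emit:
arm_command(
  increments=[
    [0,-0.0011,0.0014,0,0,0],
    [0,-0.0023,0.0027,0,0,0],
    [0,-0.0035,0.0039,0,0,0],
    [0,-0.0048,0.0052,0,0,0],
    [0,-0.0061,0.0063,0,0,0],
    [0,-0.0075,0.0074,0,0,0],
    [0,-0.0089,0.0085,0,0,0],
    [0,-0.0104,0.0095,0,0,0],
    [0,-0.0119,0.0105,0,0,0],
    [0,-0.0134,0.0113,0,0,0],
  ],
)

```text
time: 18.4
tool_pos: [594.4, 37.4, 192.9]
tcp_rot: [-89.8, 0.0, -104.0]
ft_force: [5.9, 2.2, -16.0]
finger_gap: 18.2
```

Emit:
arm_command(
  increments=[
    [0,-0.0016,0.0008,0,0,0],
    [0,-0.0032,0.0016,0,0,0],
    [0,-0.0048,0.0023,0,0,0],
    [0,-0.0064,0.0029,0,0,0],
    [0,-0.0081,0.0035,0,0,0],
    [0,-0.0098,0.004,0,0,0],
    [0,-0.0115,0.0044,0,0,0],
    [0,-0.0132,0.0048,0,0,0],
    [0,-0.015,0.0051,0,0,0],
    [0,-0.0167,0.0054,0,0,0],
  ],
)

```text
time: 19.65
tool_pos: [599.5, 36.1, 210.1]
tcp_rot: [-89.8, 0.0, -104.0]
ft_force: [4.5, 1.4, -11.7]
finger_gap: 18.1
```

Emit:
arm_command(
  increments=[
    [0,-0.0018,0.0002,0,0,0],
    [0,-0.0035,0.0003,0,0,0],
    [0,-0.0053,0.0003,0,0,0],
    [0,-0.0071,0.0002,0,0,0],
    [0,-0.0088,0.0001,0,0,0],
    [0,-0.0106,0.0,0,0,0],
    [0,-0.0123,-0.0003,0,0,0],
    [0,-0.0141,-0.0006,0,0,0],
    [0,-0.0158,-0.001,0,0,0],
    [0,-0.0175,-0.0015,0,0,0],
  ],
)

```text
time: 20.9
tool_pos: [597.8, 36.5, 227.5]
tcp_rot: [-89.9, 0.0, -104.0]
ft_force: [5.3, 1.6, -6.8]
finger_gap: 18.1
```

Emit:
arm_command(
  increments=[
    [0,-0.0017,-0.0005,0,0,0],
    [0,-0.0034,-0.0011,0,0,0],
    [0,-0.005,-0.0018,0,0,0],
    [0,-0.0066,-0.0025,0,0,0],
    [0,-0.0082,-0.0033,0,0,0],
    [0,-0.0098,-0.0041,0,0,0],
    [0,-0.0113,-0.005,0,0,0],
    [0,-0.0128,-0.006,0,0,0],
    [0,-0.0142,-0.007,0,0,0],
    [0,-0.0156,-0.008,0,0,0],
  ],
)

```text
time: 22.15
tool_pos: [589.8, 38.5, 242.9]
tcp_rot: [-89.9, 0.0, -104.0]
ft_force: [4.2, 1.6, -5.5]
finger_gap: 18.2
```

Emit:
arm_command(
  increments=[
    [0,-0.0014,-0.0011,0,0,0],
    [0,-0.0027,-0.0023,0,0,0],
    [0,-0.0039,-0.0035,0,0,0],
    [0,-0.0052,-0.0048,0,0,0],
    [0,-0.0063,-0.0061,0,0,0],
    [0,-0.0074,-0.0075,0,0,0],
    [0,-0.0085,-0.0089,0,0,0],
    [0,-0.0095,-0.0104,0,0,0],
    [0,-0.0105,-0.0119,0,0,0],
    [0,-0.0113,-0.0134,0,0,0],
  ],
)

```text
time: 23.4
tool_pos: [576.7, 41.8, 254.0]
tcp_rot: [-89.9, 0.0, -104.0]
ft_force: [4.5, 1.3, -2.6]
finger_gap: 18.3
```

Emit:
arm_command(
  increments=[
    [0,-0.0008,-0.0016,0,0,0],
    [0,-0.0016,-0.0032,0,0,0],
    [0,-0.0023,-0.0048,0,0,0],
    [0,-0.0029,-0.0064,0,0,0],
    [0,-0.0035,-0.0081,0,0,0],
    [0,-0.004,-0.0098,0,0,0],
    [0,-0.0044,-0.0115,0,0,0],
    [0,-0.0048,-0.0132,0,0,0],
    [0,-0.0051,-0.015,0,0,0],
    [0,-0.0054,-0.0167,0,0,0],
  ],
)

```text
time: 24.65
tool_pos: [560.2, 45.8, 259.0]
tcp_rot: [-89.9, 0.0, -104.0]
ft_force: [5.1, 1.2, 3.2]
finger_gap: 18.4
```

Emit:
arm_command(
  increments=[
    [0,-0.0002,-0.0018,0,0,0],
    [0,-0.0003,-0.0035,0,0,0],
    [0,-0.0003,-0.0053,0,0,0],
    [0,-0.0002,-0.0071,0,0,0],
    [0,-0.0001,-0.0088,0,0,0],
    [0,0,-0.0106,0,0,0],
    [0,0.0003,-0.0123,0,0,0],
    [0,0.0006,-0.0141,0,0,0],
    [0,0.001,-0.0158,0,0,0],
    [0,0.0015,-0.0175,0,0,0],
  ],
)

```text
time: 25.9
tool_pos: [542.7, 50.2, 257.0]
tcp_rot: [-90.0, -0.0, -104.0]
ft_force: [2.9, 0.9, 5.1]
finger_gap: 18.1
```

Emit:
arm_command(
  increments=[
    [0,0.0005,-0.0017,0,0,0],
    [0,0.0011,-0.0034,0,0,0],
    [0,0.0018,-0.005,0,0,0],
    [0,0.0025,-0.0066,0,0,0],
    [0,0.0033,-0.0082,0,0,0],
    [0,0.0041,-0.0098,0,0,0],
    [0,0.005,-0.0113,0,0,0],
    [0,0.006,-0.0128,0,0,0],
    [0,0.007,-0.0142,0,0,0],
    [0,0.008,-0.0156,0,0,0],
  ],
)

```text
time: 27.15
tool_pos: [528.0, 53.8, 248.6]
tcp_rot: [-90.0, -0.0, -104.0]
ft_force: [5.4, 0.2, -0.3]
finger_gap: 18.1
```

Emit:
arm_command(
  increments=[
    [0,0.0011,-0.0014,0,0,0],
    [0,0.0023,-0.0027,0,0,0],
    [0,0.0035,-0.0039,0,0,0],
    [0,0.0048,-0.0052,0,0,0],
    [0,0.0061,-0.0063,0,0,0],
    [0,0.0075,-0.0074,0,0,0],
    [0,0.0089,-0.0085,0,0,0],
    [0,0.0104,-0.0095,0,0,0],
    [0,0.0119,-0.0105,0,0,0],
    [0,0.0134,-0.0113,0,0,0],
  ],
)

```text
time: 28.4
tool_pos: [517.7, 56.4, 235.9]
tcp_rot: [-89.9, 0.0, -104.0]
ft_force: [6.8, -0.4, 2.5]
finger_gap: 18.3
```

```bash
cat > an.py <<'E'
import numpy as np
D=np.array([[61,518.2,56.3,236.8,6.4,-3.2,1.7],[83.5,512.7,57.6,220.1,5.2,-2.3,5.7],[106,513.8,57.4,202.7,.7,-2.9,8.2],[128.5,521.2,55.6,187.1,-2.6,-1.8,12],[151,533.6,52.5,175.6,-6.9,-.6,13.6],[173.5,548.8,48.8,169.8,-9.9,.6,14.8],[196,564.1,45,169.7,-14.1,1.8,10.8],[218.5,577.5,41.6,174.6,-11.4,4.2,-5.3],[241,594.4,37.4,192.9,5.9,2.2,-16],[263.5,599.5,36.1,210.1,4.5,1.4,-11.7],[286,597.8,36.5,227.5,5.3,1.6,-6.8],[308.5,589.8,38.5,242.9,4.2,1.6,-5.5],[331,576.7,41.8,254,4.5,1.3,-2.6],[353.5,560.2,45.8,259,5.1,1.2,3.2],[376,542.7,50.2,257,2.9,.9,5.1],[398.5,528,53.8,248.6,5.4,.2,-.3],[421,517.7,56.4,235.9,6.8,-.4,2.5]])
yaw=np.radians(-104);yd=np.array([np.cos(yaw),np.sin(yaw),0]);xd=np.array([yd[1],-yd[0],0]);A=np.array([557.6,56.7,160+54])
th=np.radians(D[:,0]);P=D[:,1:4]-A;F=D[:,4:7]
lx=P@xd;lz=P[:,2];fx=F@xd;fz=F[:,2]
for i in range(len(D)):
    tm=np.degrees(np.arctan2(lx[i],lz[i]))%360
    t=np.radians(tm);print(D[i,0],"pos th",round(tm,1),"r",round(np.hypot(lx[i],lz[i]),1),"y",round(P[i]@yd,1),"fx fz",round(fx[i],1),round(fz[i],1),"Ft",round(-(fx[i]*np.cos(th[i])-fz[i]*np.sin(th[i])),1),"Fr",round(fx[i]*np.sin(th[i])+fz[i]*np.cos(th[i]),1))
E
python3 an.py
```

```text
61.0 pos th 59.1 r 44.4 y 9.9 fx fz -7.0 1.7 Ft 4.9 Fr -5.3
83.5 pos th 82.1 r 44.2 y 10.0 fx fz -5.6 5.7 Ft 6.3 Fr -4.9
106.0 pos th 104.8 r 44.1 y 9.9 fx fz -1.4 8.2 Ft 7.5 Fr -3.6
128.5 pos th 127.5 r 44.2 y 9.9 fx fz 2.1 12.0 Ft 10.7 Fr -5.8
151.0 pos th 149.9 r 44.4 y 9.9 fx fz 6.5 13.6 Ft 12.3 Fr -8.7
173.5 pos th 171.5 r 44.7 y 9.8 fx fz 9.8 14.8 Ft 11.4 Fr -13.6
196.0 pos th 191.7 r 45.2 y 9.8 fx fz 14.1 10.8 Ft 10.6 Fr -14.3
218.5 pos th 210.2 r 45.6 y 9.8 fx fz 12.1 -5.3 Ft 12.8 Fr -3.4
241.0 pos th 242.4 r 45.6 y 9.8 fx fz -5.2 -16.0 Ft 11.5 Fr 12.3
263.5 pos th 265.1 r 45.8 y 9.9 fx fz -4.0 -11.7 Ft 11.2 Fr 5.3
286.0 pos th 287.1 r 45.9 y 9.9 fx fz -4.8 -6.8 Ft 7.8 Fr 2.7
308.5 pos th 309.0 r 45.9 y 9.9 fx fz -3.7 -5.5 Ft 6.6 Fr -0.5
331.0 pos th 331.0 r 45.7 y 9.8 fx fz -4.1 -2.6 Ft 4.8 Fr -0.3
353.5 pos th 353.5 r 45.3 y 9.9 fx fz -4.7 3.2 Ft 4.3 Fr 3.7
376.0 pos th 16.7 r 44.9 y 9.9 fx fz -2.6 5.1 Ft 3.9 Fr 4.2
398.5 pos th 39.0 r 44.5 y 10.0 fx fz -5.2 -0.3 Ft 3.9 Fr -3.5
421.0 pos th 60.5 r 44.4 y 9.9 fx fz -6.7 2.5 Ft 5.4 Fr -4.6
```

```bash
cat >> an.py <<'E'
print("----")
from scipy.optimize import least_squares
tm=np.arctan2(lx,lz)
for name,t in (("cmd",th),("pos",tm)):
    Ft=-(fx*np.cos(t)-fz*np.sin(t))
    for bias in (0,1):
      for sel in (np.ones(len(t),bool),~np.isin(D[:,0],[173.5,196,218.5,241])):
        # Ft = a + b cos t + c sin t (+ sensor bias bx,bz degenerate) 
        X=np.c_[np.ones(len(t)),np.cos(t),np.sin(t)]
        if bias: Fr=fx*np.sin(t)+fz*np.cos(t);X=np.c_[X,Fr]
        co,res,_,_=np.linalg.lstsq(X[sel],Ft[sel],rcond=None)
        e=Ft[sel]-X[sel]@co;cov=np.linalg.inv(X[sel].T@X[sel])*e.var()*len(e)/(len(e)-X.shape[1])
        pk=np.degrees(np.arctan2(co[2],co[1]))%360
        print(name,bias,sel.sum(),co.round(2),"amp",np.hypot(co[1],co[2]).round(2),"peak",pk.round(1),"target",(pk-90).round(1),"rms",e.std().round(2),"se deg",np.degrees(np.sqrt(cov[1,1])/np.hypot(co[1],co[2])).round(1))
E
python3 an.py | sed -n '/----/,$p'
```

```text
----
cmd 0 17 [ 8.17 -4.13 -1.29] amp 4.32 peak 197.4 target 107.4 rms 0.74 se deg 3.8
cmd 0 13 [ 8.54 -4.77 -1.46] amp 4.99 peak 197.0 target 107.0 rms 0.46 se deg 2.9
cmd 1 17 [ 8.35 -4.5  -0.92  0.08] amp 4.59 peak 191.5 target 101.5 rms 0.63 se deg 3.8
cmd 1 13 [ 8.59 -4.85 -1.36  0.03] amp 5.04 peak 195.6 target 105.6 rms 0.45 se deg 3.6
pos 0 17 [ 8.4  -4.38 -1.33] amp 4.57 peak 196.9 target 106.9 rms 0.62 se deg 2.9
pos 0 13 [ 8.7  -4.91 -1.46] amp 5.12 peak 196.6 target 106.6 rms 0.46 se deg 2.9
pos 1 17 [ 8.53 -4.66 -1.01  0.07] amp 4.77 peak 192.2 target 102.2 rms 0.54 se deg 3.0
pos 1 13 [ 8.76 -5.01 -1.34  0.03] amp 5.18 peak 194.9 target 104.9 rms 0.46 se deg 3.6
```

Run:
```python
from rows import rows
import json
for a,b in ((61,79),(79,97),(97,115),(115,133),(133,115),(115,97),(97,79)):
    print(a,b,json.dumps(rows(a,b)))
```

```text
61 79 [[0, 0.0012, -0.0007, 0, 0, 0], [0, 0.0025, -0.0013, 0, 0, 0], [0, 0.0038, -0.0019, 0, 0, 0], [0, 0.0051, -0.0024, 0, 0, 0], [0, 0.0064, -0.0029, 0, 0, 0], [0, 0.0078, -0.0034, 0, 0, 0], [0, 0.0091, -0.0038, 0, 0, 0], [0, 0.0105, -0.0042, 0, 0, 0], [0, 0.0118, -0.0045, 0, 0, 0], [0, 0.0132, -0.0048, 0, 0, 0]]
79 97 [[0, 0.0014, -0.0002, 0, 0, 0], [0, 0.0028, -0.0005, 0, 0, 0], [0, 0.0042, -0.0006, 0, 0, 0], [0, 0.0056, -0.0007, 0, 0, 0], [0, 0.007, -0.0008, 0, 0, 0], [0, 0.0084, -0.0008, 0, 0, 0], [0, 0.0098, -0.0008, 0, 0, 0], [0, 0.0113, -0.0007, 0, 0, 0], [0, 0.0127, -0.0006, 0, 0, 0], [0, 0.0141, -0.0005, 0, 0, 0]]
97 115 [[0, 0.0014, 0.0002, 0, 0, 0], [0, 0.0028, 0.0004, 0, 0, 0], [0, 0.0042, 0.0007, 0, 0, 0], [0, 0.0056, 0.001, 0, 0, 0], [0, 0.0069, 0.0014, 0, 0, 0], [0, 0.0083, 0.0018, 0, 0, 0], [0, 0.0096, 0.0023, 0, 0, 0], [0, 0.0109, 0.0028, 0, 0, 0], [0, 0.0122, 0.0033, 0, 0, 0], [0, 0.0135, 0.0039, 0, 0, 0]]
115 133 [[0, 0.0013, 0.0006, 0, 0, 0], [0, 0.0025, 0.0013, 0, 0, 0], [0, 0.0038, 0.002, 0, 0, 0], [0, 0.005, 0.0027, 0, 0, 0], [0, 0.0061, 0.0035, 0, 0, 0], [0,
[... 421 characters left out ...]
, -0.0073, 0, 0, 0], [0, -0.0117, -0.0079, 0, 0, 0]]
115 97 [[0, -0.0013, -0.0006, 0, 0, 0], [0, -0.0026, -0.0011, 0, 0, 0], [0, -0.0039, -0.0016, 0, 0, 0], [0, -0.0053, -0.0021, 0, 0, 0], [0, -0.0066, -0.0025, 0, 0, 0], [0, -0.008, -0.0028, 0, 0, 0], [0, -0.0094, -0.0032, 0, 0, 0], [0, -0.0107, -0.0034, 0, 0, 0], [0, -0.0121, -0.0037, 0, 0, 0], [0, -0.0135, -0.0039, 0, 0, 0]]
97 79 [[0, -0.0014, -0.0002, 0, 0, 0], [0, -0.0028, -0.0003, 0, 0, 0], [0, -0.0042, -0.0003, 0, 0, 0], [0, -0.0056, -0.0003, 0, 0, 0], [0, -0.0071, -0.0003, 0, 0, 0], [0, -0.0085, -0.0002, 0, 0, 0], [0, -0.0099, -0.0001, 0, 0, 0], [0, -0.0113, 0.0, 0, 0, 0], [0, -0.0127, 0.0002, 0, 0, 0], [0, -0.0141, 0.0005, 0, 0, 0]]
```

The first turn is done and the fit puts the target near 107°. I'll take more samples forward and back around it.

Emit:
arm_command(
  increments=[
    [0,0.0012,-0.0007,0,0,0],
    [0,0.0025,-0.0013,0,0,0],
    [0,0.0038,-0.0019,0,0,0],
    [0,0.0051,-0.0024,0,0,0],
    [0,0.0064,-0.0029,0,0,0],
    [0,0.0078,-0.0034,0,0,0],
    [0,0.0091,-0.0038,0,0,0],
    [0,0.0105,-0.0042,0,0,0],
    [0,0.0118,-0.0045,0,0,0],
    [0,0.0132,-0.0048,0,0,0],
  ],
)

```text
time: 29.65
tool_pos: [513.2, 57.5, 223.3]
tcp_rot: [-89.8, 0.0, -104.0]
ft_force: [5.9, -1.0, 5.4]
finger_gap: 18.7
```

Emit:
arm_command(
  increments=[
    [0,0.0014,-0.0002,0,0,0],
    [0,0.0028,-0.0005,0,0,0],
    [0,0.0042,-0.0006,0,0,0],
    [0,0.0056,-0.0007,0,0,0],
    [0,0.007,-0.0008,0,0,0],
    [0,0.0084,-0.0008,0,0,0],
    [0,0.0098,-0.0008,0,0,0],
    [0,0.0113,-0.0007,0,0,0],
    [0,0.0127,-0.0006,0,0,0],
    [0,0.0141,-0.0005,0,0,0],
  ],
)

```text
time: 30.9
tool_pos: [512.6, 57.6, 209.4]
tcp_rot: [-89.9, 0.0, -104.0]
ft_force: [3.4, -0.4, 8.7]
finger_gap: 18.1
```

Emit:
arm_command(
  increments=[
    [0,0.0014,0.0002,0,0,0],
    [0,0.0028,0.0004,0,0,0],
    [0,0.0042,0.0007,0,0,0],
    [0,0.0056,0.001,0,0,0],
    [0,0.0069,0.0014,0,0,0],
    [0,0.0083,0.0018,0,0,0],
    [0,0.0096,0.0023,0,0,0],
    [0,0.0109,0.0028,0,0,0],
    [0,0.0122,0.0033,0,0,0],
    [0,0.0135,0.0039,0,0,0],
  ],
)

```text
time: 32.15
tool_pos: [516.1, 56.8, 196.0]
tcp_rot: [-89.9, 0.0, -104.0]
ft_force: [0.5, -0.2, 10.2]
finger_gap: 18.2
```

Emit:
arm_command(
  increments=[
    [0,0.0013,0.0006,0,0,0],
    [0,0.0025,0.0013,0,0,0],
    [0,0.0038,0.002,0,0,0],
    [0,0.005,0.0027,0,0,0],
    [0,0.0061,0.0035,0,0,0],
    [0,0.0073,0.0043,0,0,0],
    [0,0.0084,0.0051,0,0,0],
    [0,0.0095,0.006,0,0,0],
    [0,0.0106,0.0069,0,0,0],
    [0,0.0117,0.0079,0,0,0],
  ],
)

```text
time: 33.4
tool_pos: [523.5, 55.0, 184.3]
tcp_rot: [-90.0, -0.0, -104.0]
ft_force: [-2.9, 0.3, 12.6]
finger_gap: 18.1
```

Emit:
arm_command(
  increments=[
    [0,-0.001,-0.0009,0,0,0],
    [0,-0.0021,-0.0019,0,0,0],
    [0,-0.0032,-0.0027,0,0,0],
    [0,-0.0044,-0.0036,0,0,0],
    [0,-0.0055,-0.0044,0,0,0],
    [0,-0.0067,-0.0052,0,0,0],
    [0,-0.0079,-0.0059,0,0,0],
    [0,-0.0091,-0.0066,0,0,0],
    [0,-0.0104,-0.0073,0,0,0],
    [0,-0.0117,-0.0079,0,0,0],
  ],
)

```text
time: 34.65
tool_pos: [516.6, 56.6, 194.8]
tcp_rot: [-89.8, 0.0, -104.0]
ft_force: [10.9, -0.5, -3.8]
finger_gap: 17.9
```

Emit:
arm_command(
  increments=[
    [0,-0.0013,-0.0006,0,0,0],
    [0,-0.0026,-0.0011,0,0,0],
    [0,-0.0039,-0.0016,0,0,0],
    [0,-0.0053,-0.0021,0,0,0],
    [0,-0.0066,-0.0025,0,0,0],
    [0,-0.008,-0.0028,0,0,0],
    [0,-0.0094,-0.0032,0,0,0],
    [0,-0.0107,-0.0034,0,0,0],
    [0,-0.0121,-0.0037,0,0,0],
    [0,-0.0135,-0.0039,0,0,0],
  ],
)

```text
time: 35.9
tool_pos: [512.7, 57.6, 207.7]
tcp_rot: [-89.9, 0.0, -104.0]
ft_force: [13.1, -0.7, -7.1]
finger_gap: 18.2
```

Emit:
arm_command(
  increments=[
    [0,-0.0014,-0.0002,0,0,0],
    [0,-0.0028,-0.0003,0,0,0],
    [0,-0.0042,-0.0003,0,0,0],
    [0,-0.0056,-0.0003,0,0,0],
    [0,-0.0071,-0.0003,0,0,0],
    [0,-0.0085,-0.0002,0,0,0],
    [0,-0.0099,-0.0001,0,0,0],
    [0,-0.0113,0.0,0,0,0],
    [0,-0.0127,0.0002,0,0,0],
    [0,-0.0141,0.0005,0,0,0],
  ],
)

```text
time: 37.15
tool_pos: [512.7, 57.6, 220.8]
tcp_rot: [-89.9, 0.0, -104.0]
ft_force: [13.8, 0.1, -12.3]
finger_gap: 18.2
```

```bash
cat > an2.py <<'E'
import re
src=open('an.py').read().split('yaw=')[0];exec(src)
E2=np.array([[79,513.2,57.5,223.3,5.9,-1,5.4],[97,512.6,57.6,209.4,3.4,-.4,8.7],[115,516.1,56.8,196,.5,-.2,10.2],[133,523.5,55,184.3,-2.9,.3,12.6],[115,516.6,56.6,194.8,10.9,-.5,-3.8],[97,512.7,57.6,207.7,13.1,-.7,-7.1],[79,512.7,57.6,220.8,13.8,.1,-12.3]])
D=np.r_[D,E2];sg=np.ones(len(D));sg[-3:]=-1
yaw=np.radians(-104);yd=np.array([np.cos(yaw),np.sin(yaw),0]);xd=np.array([yd[1],-yd[0],0]);A=np.array([557.6,56.7,214])
P=D[:,1:4]-A;F=D[:,4:7];t=np.arctan2(P@xd,P[:,2]);fx=F@xd;fz=F[:,2]
for bx,bz in ((0,0),(.2,.5)):
  Ft=-((fx-bx)*np.cos(t)-(fz-bz)*np.sin(t))
  for i in range(17,24): 
    if bx==0: print(D[i,0],np.degrees(t[i]).round(1),Ft[i].round(1))
  for drop in ([],[173.5,196,218.5,241]):
    s=~np.isin(D[:,0],drop);X=np.c_[sg,np.cos(t),np.sin(t)]
    for s2 in (s,s&~np.isin(np.arange(24),[21])):
      co=np.linalg.lstsq(X[s2],Ft[s2],rcond=None)[0];e=Ft[s2]-X[s2]@co
      print(bx,bz,co.round(2),"target",(np.degrees(np.arctan2(co[2],co[1]))%360-90).round(1),"rms",e.std().round(2))
E
python3 an2.py
```

```text
79.0 77.9 6.5
97.0 96.0 8.3
115.0 114.1 9.1
133.0 132.3 11.3
115.0 115.8 -8.1
97.0 98.2 -8.9
79.0 81.2 -10.1
0 0 [ 8.47 -4.42 -1.2 ] target 105.2 rms 0.57
0 0 [ 8.45 -4.44 -1.17] target 104.8 rms 0.58
0 0 [ 8.65 -4.83 -1.29] target 104.9 rms 0.45
0 0 [ 8.62 -4.84 -1.26] target 104.6 rms 0.44
0.2 0.5 [ 8.47 -4.22 -1.7 ] target 112.0 rms 0.57
0.2 0.5 [ 8.45 -4.24 -1.67] target 111.5 rms 0.58
0.2 0.5 [ 8.65 -4.63 -1.79] target 111.1 rms 0.45
0.2 0.5 [ 8.62 -4.64 -1.76] target 110.7 rms 0.44
```

Emit:
arm_command(
  increments=[
    [0,0.0014,-0.0002,0,0,0],
    [0,0.0028,-0.0005,0,0,0],
    [0,0.0042,-0.0006,0,0,0],
    [0,0.0056,-0.0007,0,0,0],
    [0,0.007,-0.0008,0,0,0],
    [0,0.0084,-0.0008,0,0,0],
    [0,0.0098,-0.0008,0,0,0],
    [0,0.0113,-0.0007,0,0,0],
    [0,0.0127,-0.0006,0,0,0],
    [0,0.0141,-0.0005,0,0,0],
  ],
)

```text
time: 38.4
tool_pos: [512.6, 57.6, 209.4]
tcp_rot: [-89.9, 0.0, -104.0]
ft_force: [3.6, -1.4, 7.5]
finger_gap: 18.3
```

Emit:
arm_command(
  increments=[
    [0,0.0013,0.0002,0,0,0],
    [0,0.0026,0.0004,0,0,0],
    [0,0.0038,0.0006,0,0,0],
    [0,0.0051,0.0009,0,0,0],
    [0,0.0063,0.0012,0,0,0],
    [0,0.0076,0.0016,0,0,0],
    [0,0.0088,0.002,0,0,0],
    [0,0.0088,0.002,0,0,0],
    [0,0.0088,0.002,0,0,0],
    [0,0.0088,0.002,0,0,0],
  ],
)

```text
time: 39.65
tool_pos: [514.4, 57.2, 200.5]
tcp_rot: [-89.9, 0.0, -104.0]
ft_force: [3.5, -0.4, 7.9]
finger_gap: 18.5
```

Emit:
arm_command(
  increments=[
    [0,0,0,0,0,0],
    [0,0,0,0,0,0],
    [0,0,0,0,0,0],
    [0,0,0,0,0,0],
    [0,0,0,0,0,0],
    [0,0,0,0,0,0],
    [0,0,0,0,0,0],
    [0,0,0,0,0,0],
    [0,0,0,0,0,0],
    [0,0,0,0,0,0],
  ],
)

```text
time: 40.9
tool_pos: [514.4, 57.2, 200.5]
tcp_rot: [-89.9, 0.0, -104.0]
ft_force: [2.7, -0.4, 8.2]
finger_gap: 18.2
```

Run:
```python
from h import *
import cv2
yaw=np.radians(-104);yd=np.array([np.cos(yaw),np.sin(yaw),0]);xd=np.array([yd[1],-yd[0],0])
for n in ("wrist","side","top"):
    im=r.snapshot(n);cv2.imwrite(f"pics/f_{n}.png",im[:,:,::-1])
s=r.sense();P=s["tool_pos"]-[557.6,56.7,214]
print(s["time"],s["tool_pos"],np.degrees(np.arctan2(P@xd,P[2])),s["ft_force"],s["qd"].round(2),s["finger_gap"])
```

```text
41.05 [514.45629957  57.18969919 200.56449028] 107.74679142772833 [ 1.57512959 -0.73410371  7.8983152 ] [ 0.02 -0.02  0.04  0.07 -0.02 -0.06] 17.866266935852845
```

View pics/f_wrist.png

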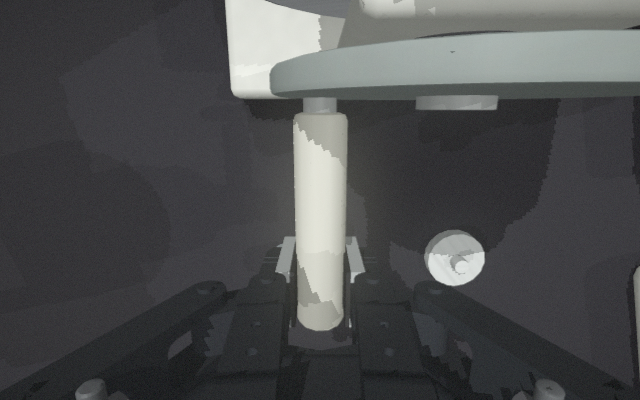

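View pics/f_side.png

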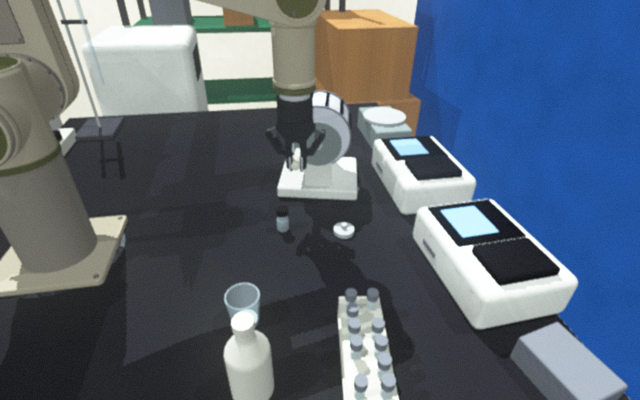

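The handle is still gripped at about (320,240) in the wrist view. In the side view the vial (283,220), counterweight (344,230), beaker, bottle and rack have not moved. I'm handing in.

```bash
python3 -c "
from bench import r
print(r.hand_in(), r.sense()['time'])"
```

```text
the job is handed in; nothing more can be done
the job is handed in; nothing more can be done
```

The job is handed in at about 41 s. The handle is still gripped and held still at a drum angle of about 107.7°, one whole turn counted on; my fit puts the heavy side at the very bottom there.

- **Winding:** I gripped the handle from above and wound it slowly through about 382°. I then sampled forward and back around the balance angle (79–133°) before stopping at the target.
- **Heavy side:** The tangential push fitted a drag of about 8.5 N and a load of about 4.5–5 N. Both agree with the given ranges. The balance angle came out at 105° from the raw readings, or about 111° if I correct for a small bias seen in the force sensor before gripping. I stopped between the two, so expect a few degrees of uncertainty.
- **Last checks:** The joints were still, the finger opening was about 18 mm on the bar, and the remaining push was about 8 N. In the last side picture the vial, counterweight, beaker, bottle and rack look unmoved.
- **Unexplained:** Between about 196° and 218° the arm lagged its commanded path by up to 8°, with about 18 N at the wrist, then recovered. I did not find the cause. Leaving those samples out did not change the fitted angle by more than 1°.

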